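# Pop and raise the service hatch of the gas dryer with the gauge

### The arm

A 6-joint arm with a two-finger parallel gripper is mounted at the origin on the work surface. World frame = base frame: x ahead of the robot, y to its left, z up, the work surface at z = 0. Lengths are in m, angles in rad, forces in N, time in s.
With the tool pointing down it reaches from about 0.35 to 0.725 m from the base axis. Payload 6 kg.
Tool frame: the origin (TCP) lies on the centre line of the jaws, within the pads' length; the fingertips stand ahead of it and the grasp point (between the pads) lies 3 mm ahead of it (manip.tcp_to_tips is the z of the fingertips in the tool frame, in m); z points along the fingers, y is the line along which they close (so a half turn about z gives the same grasp; the last joint's range is limited). The gripper opens to 85 mm and grips with 20 to 120 N. Pads are 22 mm wide; open, the fingers measure 114 mm over their backs; the gripper's body (76 mm by 85 mm) begins 54 mm behind the grasp point. The pads swing forward as they close: fully open they stand 13 mm farther back than shut.
Start: joints at [1.573, 0.04, 0.085, 0, -1.615, -0.334], TCP at [0.195, 0.567, 0.253] pointing down, gripper open.
Joint ranges: [-2.56, 2.56], [-1.29, 2.01], [-1.08, 1.49], [-3.29, 1.98], [-2.81, -0.18], [-2.99, 2.99]. Speed limits (rad/s): [2.57, 2.57, 3.01, 3.14, 3.14, 3.14].

### API

Orientations are given as a 3x3 rotation matrix whose columns are the frame's x, y, z axes.
In Python, from station import manip, workorder, get_image, get_calibration gives the robot as it stands (manip), with the cameras as plain functions and the job (workorder).
- The arm moves only by the tool nudge_tcp, called after "Emit:" by a JSON object that holds its "name" and its "arguments", one argument or row to a line. Schema: {"type":"object","properties":{"rows":{"type":"array","items":{"type":"array","items":{"type":"number"},"minItems":6,"maxItems":6},"minItems":1,"maxItems":10},"aperture":{"type":"number"},"grip_n":{"type":"number"},"only":{"type":"string"},"quiet":{"type":"boolean"},"lines":{"type":"string"}},"required":["rows"],"additionalProperties":false}. rows is a list of rows, 1 to 10 of them, each of 6 numbers: dx, dy, dz in fractions of the full range, 1 being 0.75 m, then a rotation vector rx, ry, rz in normalised numbers (1 is 180 degrees); each row is the pose to reach, as a shift and turn from the pose commanded when the call began, along the tool's axes at that moment; what a row does not reach only later rows make up. A row lasts 1/12 s, in which the tool goes at most 0.0417 m and 0.125 rad, less where a joint would pass 70% of its speed; a pose out of reach is approached as far as the arm can. aperture is the finger opening in m, set as the call begins (left out keeps the last). The fingers move at their own pace and stop on an object; grip_n is the grip in N (left out, the last holds). Time passes only in rows, so rows that do not move let the fingers close. The tool returns the time, the measured TCP pose, the force, the opening and the grip force at its end. only (a regular expression) keeps the lines of the reply that match it, lines (a string "A,B") keeps lines A to B, and quiet returns only ok. Input that does not fit is refused with a message, and nothing moves.
- manip.get_state(): the state, without advancing time (a new reading comes with each control period).
- get_image(name): name is "scene" or "top"; returns the picture (420x560x3 uint8, red, green, blue); there is no depth.
- get_calibration(name): a dict with "mtx" (3x3 intrinsics, pixels), "position" and "attitude" of the camera in the world. Camera axes: x right, y down, z forward; pixel columns grow to the right and rows downward; lengths in m; the calibration is good to about 2 mm. A picture is of the moment at which its call begins. get_calibration takes no time and is no camera call.
- workorder.job_done(): hands the job in; it is judged then, once.
The state is a dict: "time": time; "joints": joint angles; "joint_vel": joint speeds; "tau": joint torques, N m; "tcp_pos": TCP position; "tool_rot": TCP orientation; "contact_force": force on the tool from outside, world axes, zero at the start; "ft_torque": the same for the moment, N m; "grip_width": finger opening in m; "grasp_force": force on a finger pad.
Only numpy, scipy, OpenCV 4.12 (cv2) and the standard library are available. Lean on these libraries where they do the work, as an engineer would, in place of code of your own. Each camera call takes 0.05 s, during which the arm holds its last target. There are 200 camera calls.

### The job

Two low gas-dryer units stand on the laboratory bench, each with a push-to-open hatch in its top. On the unit that carries the round pressure gauge, press the free edge of the hatch down so that its spring catch lets go and the hatch pops ajar, then swing it up until it stands upright and leave it so, ready for a cartridge change. Leave the hatch of the other unit, with the two screw caps, shut.

Things in the scene. Friction and masses are not known exactly. Their poses are not given: they have to be found in the camera images.
- gauge_unit: White case 240 (x) x 150 (y) x 120 mm tall, fixed; origin: centre of underside, on the bench. Own x runs away from the robot (yaw within 23 deg), y left. Steel gauge 56 mm across on top at x +83, its top at z 140. Grey hatch flush in the top, 138 (x) x 90 (y) x 5 mm, centred on y 0: free edge at x -99, facing the robot, hinge line along y at x +40, z 117.5 mm. Bay 60 mm deep below.
- gauge_hatch (a joint): Hatch of the gauge unit, angle (rad): 0 shut, 1.57 upright, stop 1.9; the free edge rises and goes over to +x. Press near the free edge: about 7 N; the catch lets go about 7 mm down (-0.05), stop 10 mm down (-0.075). As the push is withdrawn a spring lifts the hatch to about 0.75, its edge 95 mm above the case. Beyond, it takes 1 to 3 N at the edge and stays where left. Does not latch again.
- caps_unit: The other white unit: same case, hatch, origin and axes, but instead of the gauge two round white screw caps, 34 mm across and 20 mm tall, behind the hatch at x +83, y +35 and -35 mm. Fixed. The two units stand side by side and may swap places.
- caps_hatch (a joint): Hinge angle (rad) of the hatch of the unit with the caps, with the same catch as the other; 0 is shut, and it is to stay so.

How it is judged:
On the way:
1. the hatch of the gauge unit has popped ajar (at least 0.4 rad open) (value of joint gauge_hatch above 0.4 rad), for 0.2 s.
At the end, for the whole second after the job is handed in: The hatch of the gauge unit stands at rest, open 1.4 rad (80 degrees) or more, and the hatch of the caps unit is shut (below 0.1 rad) (value of joint gauge_hatch above 1.4 rad and velocity of joint gauge_hatch between -0.1 and 0.1 rad/s and value of joint caps_hatch below 0.1 rad); the robot touches nothing.
It fails at once if the hatch of the caps unit was opened (more than 0.15 rad) (value of joint caps_hatch above 0.15 rad).
It also fails if it takes over 40 s, if anything falls off the work surface, if the arm or the gripper's body presses on something with over 40 N, if the wrist force passes 120 N, or if a joint passes its speed limit or range.

## Working session

There is one attempt and no reset: what is moved stays moved. The work goes in short steps, Python scripts to look and compute and a tool call to move; the robot and the scene stay as the last step left them, time stands still between calls to the robot, and variables do not carry over. Pictures are saved under pics/ and viewed, at most 10 in all, crops included, and the job is handed in when it is done.

```bash
mkdir -p pics; ls
```

Run:
```python
from station import manip, workorder, get_image, get_calibration
import cv2
for n in ("scene","top"):
    cv2.imwrite(f"pics/{n}0.png",get_image(n)[:,:,::-1])
    print(n,get_calibration(n))
s=manip.get_state();print(s["tcp_pos"],s["tool_rot"],manip.tcp_to_tips,s["time"],s["grip_width"])
```

```text
pics
station.py
scene {'mtx': array([[421.71394468,   0.        , 282.70091594],
       [  0.        , 421.71394468, 198.46646489],
       [  0.        ,   0.        ,   1.        ]]), 'position': array([0.67781749, 0.47085739, 0.82527046]), 'attitude': array([[-0.9807064 ,  0.16469495, -0.10531162],
       [ 0.19548057,  0.82201894, -0.53485718],
       [-0.00152013, -0.54512423, -0.8383539 ]])}
top {'mtx': array([[406.42040625,   0.        , 286.51557958],
       [  0.        , 406.42040625, 204.59330716],
       [  0.        ,   0.        ,   1.        ]]), 'position': array([0.44323287, 0.01026805, 0.81461251]), 'attitude': array([[-0.02362845, -0.98569754,  0.16685941],
       [-0.99969441,  0.0245094 ,  0.00322199],
       [-0.00726553, -0.16673229, -0.98597543]])}
[0.19528022 0.56705846 0.25238639] [[ 9.45472521e-01 -3.25701617e-01 -4.11179093e-04]
 [-3.25701859e-01 -9.45471307e-01 -1.51899609e-03]
 [ 1.05981447e-04  1.57009085e-03 -9.99998762e-01]] 0.022 0.1 0.08550753722198158
```

View pics/scene0.png

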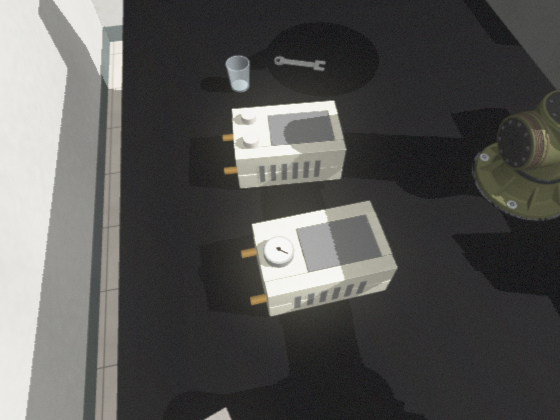

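View pics/top0.png

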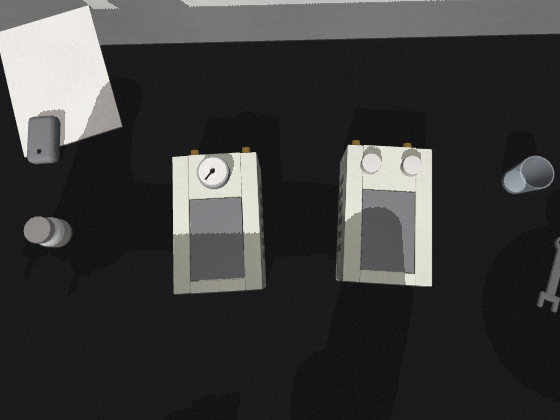

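The top view shows the gauge unit on the left (gauge at 213,172; hatch about 189–244 × 197–281, free edge at the bottom). The caps unit is on the right. In the scene view the gauge unit is the lower one, with its hatch around (297–390, 216–270).

Create h.py:
```python
import numpy as np,cv2
from station import manip, workorder, get_image, get_calibration
def ray(n,p):
    c=get_calibration(n);d=c["attitude"]@np.linalg.inv(c["mtx"])@[p[0],p[1],1]
    return np.array(c["position"]),d/np.linalg.norm(d)
def plane(n,p,z):
    o,d=ray(n,p);return o+d*(z-o[2])/d[2]
def tri(a,b):
    (o,d),(q,e)=ray("top",a),ray("scene",b)
    s=np.linalg.lstsq(np.c_[d,-e],q-o,rcond=None)[0]
    u,v=o+d*s[0],q+e*s[1];return (u+v)/2,np.linalg.norm(u-v)
```

Run:
```python
from h import *
R={"top":(185,190,250,286),"scene":(290,205,388,275)}
out={}
for n,(a,b,c,d) in R.items():
    im=cv2.imread(f"pics/{n}0.png");g=im.max(2)
    row=[g[y,x] for x,y in (((215,210),(215,265),(180,220),(180,285),(255,270)) if n=="top" else ((320,245),(360,235),(290,230),(375,225),(340,285)))];print(n,row)
    m=np.zeros_like(g);m[b:d,a:c]=((g>40)&(g<125))[b:d,a:c]*255
    m=cv2.morphologyEx(m,cv2.MORPH_OPEN,np.ones((5,5)))
    k=max(cv2.findContours(m,cv2.RETR_EXTERNAL,2)[0],key=cv2.contourArea)
    q=cv2.boxPoints(cv2.minAreaRect(k)) if n=="x" else cv2.approxPolyDP(cv2.convexHull(k),5,True)[:,0]
    print(n,cv2.contourArea(k),q.tolist())
    for p in q: print(plane(n,p,.12).round(4))
    out[n]=[(p,plane(n,p,.12)) for p in q]
for p,P in out["top"]:
    b,Q=min(out["scene"],key=lambda t:np.linalg.norm(t[1]-P));print(p,b,tri(p,b))
```

```text
top [np.uint8(133), np.uint8(88), np.uint8(228), np.uint8(141), np.uint8(145)]
top 2390.5 [[243, 234], [244, 277], [190, 281], [189, 235]]
[0.5115 0.0883 0.12  ]
[0.4389 0.087  0.12  ]
[0.4345 0.178  0.12  ]
[0.5121 0.181  0.12  ]
scene [np.uint8(171), np.uint8(107), np.uint8(246), np.uint8(180), np.uint8(155)]
scene 1642.5 [[365, 216], [379, 256], [341, 263], [330, 222]]
[0.4405 0.0921 0.12  ]
[0.4408 0.1788 0.12  ]
[0.5128 0.1786 0.12  ]
[0.5105 0.0918 0.12  ]
[243 234] [330 222] (array([0.51077829, 0.08926696, 0.11644559]), np.float64(0.002492447974552093))
[244 277] [365 216] (array([0.43847441, 0.0880482 , 0.11278238]), np.float64(0.000937878754063626))
[190 281] [379 256] (array([0.43676951, 0.17789816, 0.11523798]), np.float64(0.005332233604389401))
[189 235] [341 263] (array([0.51260919, 0.17997818, 0.12237255]), np.float64(0.0017269974782882305))
```

Add to h.py:
```python
def go(P,psi=None):
    s=manip.get_state();R=np.array(s["tool_rot"]);print(s["time"],"d tool",(R.T@(np.array(P)-s["tcp_pos"])).round(4),"yaw",np.arctan2(R[1,0],R[0,0]).round(4))
```

Run:
```python
from h import *
im=cv2.imread("pics/top0.png")
a=plane("top",(213,172),.14);b=plane("scene",(279,250),.14);print(a,b,tri((213,172),(279,250)))
e=np.array([.438,.1335]);
for g in(a,b):
    d=g[:2]-e;print(np.linalg.norm(d),np.arctan2(d[1],d[0]))
go([.450,.134,.195])
```

```text
[0.61699792 0.13673695 0.14      ] [0.61982838 0.14060734 0.14      ] (array([0.61896804, 0.13776092, 0.13368923]), np.float64(0.0007507787124440591))
0.17902718137860246 0.018081732591014033
0.1819672338988572 0.03906828197710133
0.1 d tool [0.3819 0.3264 0.0579] yaw -0.3318
```

The rows are not in the units I measure in: shifts go in shares of 0.75 m and turns go in shares of 180 degrees. I convert before sending: 0.3 m / 0.75 = 0.4, 0.03 m / 0.75 = 0.04, -0.36 rad / 3.1416 = -0.1146.

Emit:
{"name": "nudge_tcp", "arguments": {
  "rows": [
    [0.04, 0.0347, 0, 0, 0, -0.0127],
    [0.08, 0.0693, 0, 0, 0, -0.0255],
    [0.12, 0.1027, 0, 0, 0, -0.0382],
    [0.16, 0.1373, 0, 0, 0, -0.0509],
    [0.2, 0.1707, 0, 0, 0, -0.0637],
    [0.24, 0.2053, 0, 0, 0, -0.0764],
    [0.28, 0.24, 0, 0, 0, -0.0891],
    [0.32, 0.2733, 0, 0, 0, -0.1019],
    [0.36, 0.3067, 0, 0, 0, -0.1146],
    [0.4, 0.3413, 0, 0, 0, -0.1146]
  ],
  "aperture": 0,
  "grip_n": 20
}}

```text
time: 0.93
tcp_pos: [0.396, 0.2257, 0.2531]
tool_rot: [[1.0, 0.031, -0.0], [0.031, -1.0, 0.0], [-0.0, -0.0, -1.0]]
contact_force: [1.4, 0.2, 0.2]
grip_width: 0.0
grasp_force: 0.0
```

```bash
python3 -c "
from h import *
go([.452,.134,.195])"
```

```text
0.9333 d tool [0.0531 0.0935 0.0581] yaw 0.031
```

Scaled: 0.0935 m / 0.75 = 0.1247, 0.062 m / 0.75 = 0.0827.

Emit:
{"name": "nudge_tcp", "arguments": {
  "rows": [
    [0.024, 0.0413, 0.0133, 0, 0, 0],
    [0.048, 0.0827, 0.0267, 0, 0, 0],
    [0.0707, 0.1247, 0.0467, 0, 0, 0],
    [0.0707, 0.1247, 0.0733, 0, 0, 0],
    [0.0707, 0.1247, 0.0733, 0, 0, 0],
    [0.0707, 0.1247, 0.0733, 0, 0, 0]
  ]
}}

```text
time: 1.43
tcp_pos: [0.4508, 0.135, 0.1975]
tool_rot: [[1.0, 0.027, -0.002], [0.027, -1.0, -0.002], [-0.002, 0.002, -1.0]]
contact_force: [0.6, 0.1, 1.0]
grip_width: -0.0001
grasp_force: 0.0
```

Run:
```python
from h import *
for n in ("scene","top"): im=get_image(n); cv2.imwrite(f"pics/{n}1.png",im[:,:,::-1])
a=cv2.imread("pics/scene1.png")[150:350,220:500];b=cv2.imread("pics/top1.png")[130:330,130:410]
cv2.imwrite("pics/c1.png",cv2.resize(np.vstack([a,b]),None,fx=1.45,fy=1.45))
go([.452,.134,.145])
```

```text
1.5333 d tool [0.0005 0.0023 0.0546] yaw 0.0294
```

View pics/c1.png

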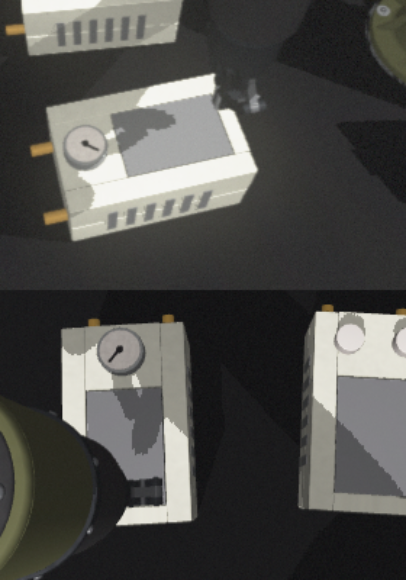

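The closed fingers stand above the gauge unit's hatch, near its free edge (crop 145,490). I'll move 4 mm inward and press.

Scaled: 0.062 m / 0.75 = 0.0827, 0.061 m / 0.75 = 0.0813.

Emit:
{"name": "nudge_tcp", "arguments": {
  "rows": [
    [0.0053, 0.0027, 0.0267, 0, 0, 0],
    [0.0067, 0.0027, 0.0533, 0, 0, 0],
    [0.0067, 0.0027, 0.0667, 0, 0, 0],
    [0.0067, 0.0027, 0.0707, 0, 0, 0],
    [0.0067, 0.0027, 0.0747, 0, 0, 0],
    [0.0067, 0.0027, 0.0787, 0, 0, 0],
    [0.0067, 0.0027, 0.0813, 0, 0, 0],
    [0.0067, 0.0027, 0.0827, 0, 0, 0],
    [0.0067, 0.0027, 0.0827, 0, 0, 0]
  ]
}}

```text
time: 2.28
tcp_pos: [0.4567, 0.1343, 0.1385]
tool_rot: [[1.0, 0.029, 0.002], [0.029, -1.0, 0.001], [0.002, -0.001, -1.0]]
contact_force: [-3.5, 1.0, 4.7]
grip_width: 0.0002
grasp_force: 2.5
```

Scaled: 0.005 m / 0.75 = 0.0067, 0.004 m / 0.75 = 0.0053.

Emit:
{"name": "nudge_tcp", "arguments": {
  "rows": [
    [0, 0, 0.0027, 0, 0, 0],
    [0, 0, 0.0053, 0, 0, 0],
    [0, 0, 0.0067, 0, 0, 0],
    [0, 0, 0.0067, 0, 0, 0]
  ]
}}

```text
time: 2.62
tcp_pos: [0.4569, 0.1343, 0.1338]
tool_rot: [[1.0, 0.029, 0.003], [0.029, -1.0, 0.001], [0.003, -0.001, -1.0]]
contact_force: [-2.3, 0.8, 5.2]
grip_width: 0.0001
grasp_force: 2.9
```

Scaled: -0.11 m / 0.75 = -0.1467, -0.085 m / 0.75 = -0.1133.

Emit:
{"name": "nudge_tcp", "arguments": {
  "rows": [
    [0, 0, -0.0133, 0, 0, 0],
    [-0.0133, 0, -0.04, 0, 0, 0],
    [-0.0333, 0, -0.0733, 0, 0, 0],
    [-0.06, 0, -0.1133, 0, 0, 0],
    [-0.08, 0, -0.1467, 0, 0, 0],
    [-0.08, 0, -0.1467, 0, 0, 0],
    [-0.08, 0, -0.1467, 0, 0, 0]
  ]
}}

```text
time: 3.2
tcp_pos: [0.3966, 0.1326, 0.2446]
tool_rot: [[1.0, 0.029, 0.005], [0.029, -1.0, 0.004], [0.005, -0.004, -1.0]]
contact_force: [0.7, -1.1, -1.0]
grip_width: 0.0001
grasp_force: 0.0
```

Run:
```python
from h import *
for n in ("scene","top"): im=get_image(n); cv2.imwrite(f"pics/{n}2.png",im[:,:,::-1])
a=cv2.imread("pics/scene2.png")[150:350,220:500];b=cv2.imread("pics/top2.png")[130:330,130:410]
cv2.imwrite("pics/c2.png",cv2.resize(np.vstack([a,b]),None,fx=1.45,fy=1.45))
go([.44,.134,.222])
```

```text
3.3 d tool [ 0.0438 -0.0007  0.0194] yaw 0.0285
```

View pics/c2.png

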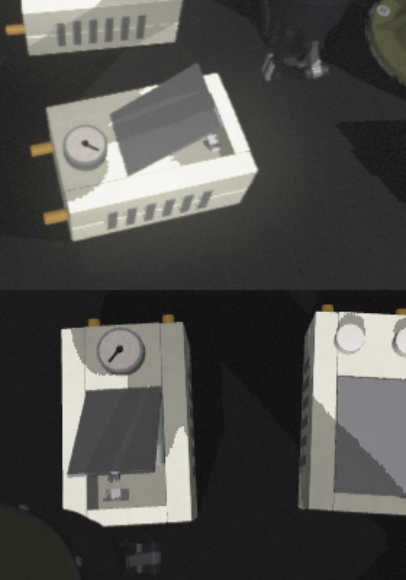

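The hatch stands ajar and the bay is visible. The free-edge corners are about (177,256) and (238,255) in top, and (357,195) and (370,245) in scene.

```bash
python3 -c "
from h import *
print(tri((177,256),(370,245)),tri((238,255),(357,195)))
go([.44,.136,.222])"
```

```text
(array([0.47254503, 0.18325805, 0.18602851]), np.float64(0.0023785547056046166)) (array([0.47002872, 0.08843186, 0.19820918]), np.float64(0.0051266180009178815))
3.3 d tool [ 0.0438 -0.0027  0.0194] yaw 0.0285
```

Scaled: 0.1 m / 0.75 = 0.1333, 0.055 m / 0.75 = 0.0733.

Emit:
{"name": "nudge_tcp", "arguments": {
  "rows": [
    [0.02, -0.0027, 0.02, 0, 0, 0],
    [0.04, -0.0027, 0.04, 0, 0, 0],
    [0.06, -0.0027, 0.0493, 0, 0, 0],
    [0.0733, -0.0027, 0.0493, 0, 0, 0],
    [0.0893, -0.0027, 0.0467, 0, 0, 0],
    [0.1053, -0.0027, 0.0427, 0, 0, 0],
    [0.12, -0.0027, 0.0373, 0, 0, 0],
    [0.1333, -0.0027, 0.032, 0, 0, 0],
    [0.1333, -0.0027, 0.032, 0, 0, 0]
  ]
}}

```text
time: 4.05
tcp_pos: [0.497, 0.1368, 0.2172]
tool_rot: [[1.0, 0.028, -0.001], [0.028, -1.0, -0.001], [-0.001, 0.001, -1.0]]
contact_force: [-0.5, -0.3, -0.9]
grip_width: 0.0
grasp_force: 0.0
```

Scaled: 0.045 m / 0.75 = 0.06, 0.038 m / 0.75 = 0.0507.

Emit:
{"name": "nudge_tcp", "arguments": {
  "rows": [
    [0.0133, 0, -0.0053, 0, 0, 0],
    [0.0267, 0, -0.0107, 0, 0, 0],
    [0.04, 0, -0.0147, 0, 0, 0],
    [0.0507, 0, -0.0187, 0, 0, 0],
    [0.06, 0, -0.0227, 0, 0, 0],
    [0.06, 0, -0.0227, 0, 0, 0],
    [0.06, 0, -0.0227, 0, 0, 0]
  ]
}}

```text
time: 4.63
tcp_pos: [0.5414, 0.1379, 0.2335]
tool_rot: [[1.0, 0.028, -0.001], [0.028, -1.0, -0.001], [-0.001, 0.001, -1.0]]
contact_force: [0.6, 0.3, -0.2]
grip_width: -0.0001
grasp_force: 0.0
```

Run:
```python
from h import *
for n in ("scene","top"): im=get_image(n); cv2.imwrite(f"pics/{n}3.png",im[:,:,::-1])
a=cv2.imread("pics/scene3.png")[150:350,220:500];b=cv2.imread("pics/top3.png")[130:330,130:410]
cv2.imwrite("pics/c3.png",cv2.resize(np.vstack([a,b]),None,fx=1.45,fy=1.45))
```

```text
(no output)
```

View pics/c3.png

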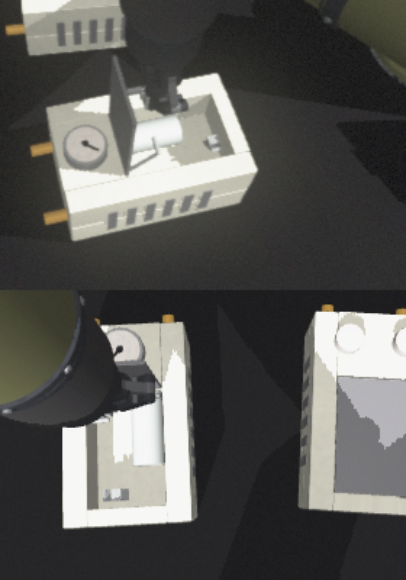

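The hatch is nearly upright (crop 120,115), with the fingers behind it. I'll push another 25 mm.

Scaled: 0.028 m / 0.75 = 0.0373, 0.026 m / 0.75 = 0.0347.

Emit:
{"name": "nudge_tcp", "arguments": {
  "rows": [
    [0.0093, 0, -0.0013, 0, 0, 0],
    [0.0187, 0, -0.004, 0, 0, 0],
    [0.0267, 0, -0.0067, 0, 0, 0],
    [0.0347, 0, -0.008, 0, 0, 0],
    [0.0373, 0, -0.008, 0, 0, 0],
    [0.0373, 0, -0.008, 0, 0, 0]
  ]
}}

```text
time: 5.23
tcp_pos: [0.57, 0.1388, 0.2402]
tool_rot: [[1.0, 0.028, 0.0], [0.028, -1.0, -0.0], [0.0, 0.0, -1.0]]
contact_force: [-0.4, -0.7, -0.3]
grip_width: 0.0003
grasp_force: 0.0
```

Emit:
{"name": "nudge_tcp", "arguments": {
  "rows": [
    [-0.0133, 0, 0, 0, 0, 0],
    [-0.04, 0, 0, 0, 0, 0],
    [-0.08, 0, 0, 0, 0, 0],
    [-0.12, 0, -0.0133, 0, 0, 0],
    [-0.16, 0, -0.0267, 0, 0, 0],
    [-0.2, 0, -0.04, 0, 0, 0],
    [-0.2133, 0, -0.04, 0, 0, 0],
    [-0.2133, 0, -0.04, 0, 0, 0],
    [-0.2133, 0, -0.04, 0, 0, 0]
  ]
}}

```text
time: 5.98
tcp_pos: [0.4093, 0.1346, 0.2711]
tool_rot: [[1.0, 0.029, 0.002], [0.029, -1.0, 0.002], [0.002, -0.002, -1.0]]
contact_force: [0.3, 0.4, -0.5]
grip_width: 0.0
grasp_force: 0.0
```

Run:
```python
from h import *
for n in ("scene","top"): im=get_image(n); cv2.imwrite(f"pics/{n}4.png",im[:,:,::-1])
a=cv2.imread("pics/scene4.png")[150:350,220:500];b=cv2.imread("pics/top4.png")[130:330,130:410]
cv2.imwrite("pics/c4.png",cv2.resize(np.vstack([a,b]),None,fx=1.45,fy=1.45))
```

```text
(no output)
```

View pics/c4.png

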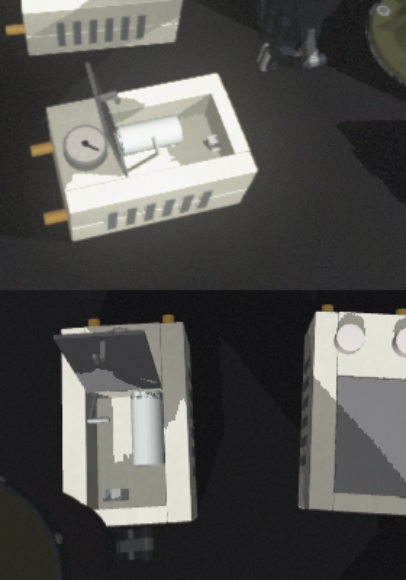

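The hatch is standing, with its top edge at top-view pixels about (167,161) and (233,158), and the arm is clear. Next I check the angle.

```bash
python3 -c "
from h import *
P=tri((233.4,158.3),(281.4,193.4));print(P)
h=np.array([.577,.1175]);d=P[0][[0,2]]-h;print(np.arctan2(d[1],-d[0]),np.hypot(*d))
print([plane('top',p,.254) for p in ((167.2,161),(233.4,158.3))])"
```

```text
(array([0.60727687, 0.08873066, 0.24475988]), np.float64(0.00527329125179248))
1.804367745858937 0.13081194582223943
[array([0.60545979, 0.18094307, 0.254     ]), array([0.60701372, 0.08633775, 0.254     ])]
```

```bash
python3 -c "
from station import manip, workorder, get_image, get_calibration
print(workorder.job_done())"
```

```text
the job is handed in; nothing more can be done
None
```

The job is handed in at about 6 s: the gauge unit's hatch stands open at about 1.8 rad by camera (past upright, above the 1.4 needed), the arm is clear, and the caps unit's hatch was not touched and looks shut in the last picture.

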